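Load and hold shut a relay test fixture

TASK

On the electronics bench, load the two black relays, one in each pocket of the open test fixture, then swing the fixture's lid down over them. Take the locking pin out of its rest, push it down through the hole in the lid into the hole in the base until its head bears on the lid, and keep pushing on it so that the lid is pressed fully shut against the contact springs. Finish while still holding the pin pressed down; leave the capacitor, the screwdriver and the phone where they are.

Things in the scene. Friction and masses are not known exactly. Their poses are not given: they have to be found in the camera images.
- fixture: Clamshell test fixture fixed on the bench: aluminium base 150 x 150 mm, top 40 mm above the bench. Origin: centre of its underside; z up. +x points to the hinged side, -x to the side with the pin hole; y along the hinge. Hinge brackets 12 x 20 mm reach 61 mm above the bench at x = 69, y = +-65 mm; rubber stops 10 mm across, 9 mm high on the base top at x = -66, y = +-62 mm.
- pocket0 (a point): Centre of the mouth of one relay pocket, in the base's top (40 mm above the bench), at x = 0, y = +38 mm of the fixture. The pocket is 35 mm along the fixture's x, 29 mm along y. Its floor is a sprung nest 6 mm below the mouth, pushed up with 3.6 N, sinking up to 5 mm more (5.6 N). A relay on it stands 14 mm proud of the base.
- pocket1 (a point): The same for the other relay pocket, at x = 0, y = -38 mm of the fixture. Either relay may go in either pocket.
- base_hole (a point): Centre of the mouth of the pin hole in the base's top face (40 mm above the bench), at x = -55 mm, y = 0 of the fixture: upright hole 12 mm across, right through.
- lid_axis (a point): Mid point of the lid's hinge axis, 54 mm above the bench, at x = +69 mm, y = 0 of the fixture; the axis lies along the fixture's y.
- lid (a joint): Lid angle, rad: 0 = shut (level, underside 9 mm over the base top), grows as it opens, 1.57 = upright, max 2.1. Grey plate 10 mm thick, 104 mm wide along the hinge, reaching 145 mm from the axis (in mid-thickness); 0.16 kg. Stiff hinge (0.15 N m): stays where left. Over seated relays it rests ajar at about 0.1 and springs back there if let go; shutting it takes 4 to 8 N at its hole.
- lid_hole (a point): Centre of the lid's 12 mm pin hole, on the lid's outer face (its upper face when shut, then 59 mm above the bench), 124 mm from the hinge axis and midway along the width; with the lid down it lies over the base hole. It moves with the lid.
- lid_edge (a point): Middle of the lid's free edge, in mid-thickness, 145 mm from the hinge axis. It moves with the lid.
- relay_a: Black block-shaped relay, 30 mm (its x) x 24 mm (its y) x 20 mm high, 25 g, standing on the bench. Origin: centre of its underside, z up. Its x must lie along the fixture's x (either way round) to enter a pocket.
- relay_b: A second relay, identical to relay_a.
- pin: Locking pin standing upright in its rest: steel shank 8 mm across and 42 mm long with a tapered tip (last 7 mm), under a round metal grip head 22 mm across and 28 mm high; 70 mm in all, 60 g. Origin: the centre of the tip's end; z up along the pin, so the head runs from 42 to 70 mm along z.
- pin_tip (a point): The lower end of the pin's shank. With the pin home and the lid shut it lies 17 mm above the bench.
- pin_rest: Black block 50 x 50 x 46 mm fixed on the bench with an upright 12 mm hole through its middle, in which the pin stands, its head resting on the block's top. Origin: centre of its underside.
- capacitor: Black round capacitor 25 mm across, 32 mm high, standing on the bench among the relays; leave it. Origin: centre of its underside.
- screwdriver: Screwdriver lying on the bench beyond the work, about 180 mm long; leave it. Origin: on its underside, about its middle.
- phone: Black phone 72 x 150 x 9 mm lying on the bench beyond the work; leave it. Origin: centre of its underside.

How it is judged (in metres and radians):
On the way, in this order (a step that is already met when the one before it is completed fails the run):
1. a relay sits in a pocket (((horizontal distance between relay_a and pocket0 below 0.0045 m and height (world z) of relay_a below 0.037 m and angle between relay_a's own z axis and vertical below 0.15 rad) or (horizontal distance between relay_a and pocket1 below 0.0045 m and height (world z) of relay_a below 0.037 m and angle between relay_a's own z axis and vertical below 0.15 rad) or (horizontal distance between relay_b and pocket0 below 0.0045 m and height (world z) of relay_b below 0.037 m and angle between relay_b's own z axis and vertical below 0.15 rad) or (horizontal distance between relay_b and pocket1 below 0.0045 m and height (world z) of relay_b below 0.037 m and angle between relay_b's own z axis and vertical below 0.15 rad))), for 0.2 s.
2. both relays sit in the pockets, one in each, the lid still open ((((horizontal distance between relay_a and pocket0 below 0.0045 m and height (world z) of relay_a below 0.037 m and angle between relay_a's own z axis and vertical below 0.15 rad) and (horizontal distance between relay_b and pocket1 below 0.0045 m and height (world z) of relay_b below 0.037 m and angle between relay_b's own z axis and vertical below 0.15 rad)) or ((horizontal distance between relay_a and pocket1 below 0.0045 m and height (world z) of relay_a below 0.037 m and angle between relay_a's own z axis and vertical below 0.15 rad) and (horizontal distance between relay_b and pocket0 below 0.0045 m and height (world z) of relay_b below 0.037 m and angle between relay_b's own z axis and vertical below 0.15 rad))) and value of joint lid above 0.8 rad), for 0.2 s.
3. the lid is down over the relays ((((horizontal distance between relay_a and pocket0 below 0.0045 m and height (world z) of relay_a below 0.037 m and angle between relay_a's own z axis and vertical below 0.15 rad) and (horizontal distance between relay_b and pocket1 below 0.0045 m and height (world z) of relay_b below 0.037 m and angle between relay_b's own z axis and vertical below 0.15 rad)) or ((horizontal distance between relay_a and pocket1 below 0.0045 m and height (world z) of relay_a below 0.037 m and angle between relay_a's own z axis and vertical below 0.15 rad) and (horizontal distance between relay_b and pocket0 below 0.0045 m and height (world z) of relay_b below 0.037 m and angle between relay_b's own z axis and vertical below 0.15 rad))) and value of joint lid below 0.16 rad), for 0.2 s.
4. the pin is through the lid and in the base (all of step 3 and horizontal distance between pin_tip and base_hole below 0.005 m and height (world z) of pin_tip below 0.034 m and angle between pin's own z axis and vertical below 0.12 rad), for 0.1 s.
At the end, for the whole second after the job is handed in: One relay in each pocket (within 4.5 mm, underside below 37 mm); lid pressed shut (below 0.025 rad); pin upright through the lid in the base hole, tip below 23 mm; the fingers on the pin and the pin on the fixture with over 3 N each, held through the last second ((((horizontal distance between relay_a and pocket0 below 0.0045 m and height (world z) of relay_a below 0.037 m and angle between relay_a's own z axis and vertical below 0.15 rad) and (horizontal distance between relay_b and pocket1 below 0.0045 m and height (world z) of relay_b below 0.037 m and angle between relay_b's own z axis and vertical below 0.15 rad)) or ((horizontal distance between relay_a and pocket1 below 0.0045 m and height (world z) of relay_a below 0.037 m and angle between relay_a's own z axis and vertical below 0.15 rad) and (horizontal distance between relay_b and pocket0 below 0.0045 m and height (world z) of relay_b below 0.037 m and angle between relay_b's own z axis and vertical below 0.15 rad))) and value of joint lid below 0.025 rad and horizontal distance between pin_tip and base_hole below 0.005 m and height (world z) of pin_tip below 0.023 m and angle between pin's own z axis and vertical below 0.12 rad and contact force between pin and fixture above 3 N and contact force between the fingers and pin above 3 N); the arm keeps its last pose, push and grip.
It fails at once if the capacitor is disturbed (moved more than 30 mm) (distance of capacitor from where it was at the start of the episode above 0.03 m).
It fails at once if the screwdriver is disturbed (moved more than 30 mm) (distance of screwdriver from where it was at the start of the episode above 0.03 m).
It fails at once if the phone is disturbed (moved more than 30 mm) (distance of phone from where it was at the start of the episode above 0.03 m).
It also fails if it takes over 72 s, if anything falls off the work surface, if the arm or the gripper's body presses on something with over 40 N, if the wrist force passes 120 N, or if a joint passes its speed limit or range.

ROBOT

A 6-joint arm with a two-finger parallel gripper is mounted at the origin on the work surface. World frame = base frame: x ahead of the robot, y to its left, z up, the work surface at z = 0. Lengths are in mm, angles in rad, forces in N, time in s.
With the tool pointing down it reaches from about 400 to 925 mm from the base axis. Payload 12.5 kg.
Tool frame: the origin (TCP) lies midway between the tips of the shut fingers; the grasp point (between the pads) lies 19 mm behind it; z points along the fingers, y is the line along which they close (so a half turn about z gives the same grasp; the last joint's range is limited). The gripper opens to 95 mm and grips with 3 to 60 N. Pads are 20 mm wide; open, the fingers measure 119 mm over their backs; the gripper's body (75 mm by 180 mm) begins 59 mm behind the grasp point.
Start: joints at [1.061, 0.491, 1.559, -0, 1.092, -0.106], TCP at [245.558, 574.759, 214.661] pointing down, gripper open.
Joint ranges: [-3.1, 3.1], [-0.84, 2.19], [0.05, 2.79], [-1.13, 4.28], [0.06, 2.93], [-2.69, 2.69]. Speed limits (rad/s): [2.22, 2.22, 2.79, 3.14, 3.14, 3.14].

INTERFACE

Orientations are given as [roll, pitch, yaw] about the fixed x, y, z axes, in that order (R = Rz(yaw) Ry(pitch) Rx(roll)).
In Python, from cell import env gives the robot as it stands.
- The arm moves only by the tool arm_command, never from a script. Its argument "targets" is a list of rows, each a list of 5 numbers: the shift along the tool's x, y, z in mm, then the turn about the tool's z in degrees, then the opening, from 0 (shut) to 1 (fully open). In form: [[tx, ty, tz, roll, fingers], ...]. A call has 1 to 5 rows; each row is the pose to reach, as a shift and turn from the pose commanded when the call began, along the tool's axes at that moment; what a row does not reach only later rows make up. A row lasts 1/10 s, in which the tool goes at most 50 mm and 8.59 degrees, less where a joint would pass 70% of its speed; a pose out of reach is approached as far as the arm can. A call with a gripper value outside its range is refused whole. The fingers move at their own pace and stop on an object; the grip force is fixed at half the most. Time passes only in rows, so rows that repeat a pose let the fingers close. It gives the time, the measured TCP pose, the force, the opening and the grip force at its end, in the units of the state.
- env.state(): the state, without advancing time (a new reading comes with each control period).
- env.read_camera(name): name is "side" or "top"; returns a dict with "frame" (480x640x3 uint8, red, green, blue), "vertical_fov" (degrees; the focal length in pixels is half the picture's height over the tangent of half this angle, whatever the lens; pixels are square), "cx", "cy" (the principal point, pixels), "k1" (the pictures are not rectified: a ray, as slopes to the right and down, at radius r is drawn at 1 + k1 r^2 times it, then the intrinsics apply), "world_from_camera" (4x4, takes a point from camera to world coordinates). Camera axes: x right, y down, z forward; pixel columns grow to the right and rows downward; lengths in mm; the calibration is good to about 2 mm. A picture is of the moment at which its call begins. There is no depth.
- env.job_done(): hands the job in; it is judged then, once.
The state is a dict: "t": time; "joints": joint angles; "qvel": joint speeds; "tau": joint torques, N m; "eef_pos": TCP position; "tcp_rot": TCP orientation; "ft_force": force on the tool from outside, world axes, zero at the start; "moment": the same for the moment, N m; "opening": opening from 0.0 (shut) to 1.0 (fully open); "grip_force": force on a finger pad.
Only numpy, scipy, OpenCV 4.12 (cv2) and the standard library are available. Lean on these libraries where they do the work, as an engineer would, in place of code of your own. Each camera call takes 0.05 s, during which the arm holds its last target. There are 200 camera calls.

## Working session

There is one attempt and no reset: what is moved stays moved. The work goes in short steps, Python scripts to look and compute and a tool call to move; the robot and the scene stay as the last step left them, time stands still between calls to the robot, and variables do not carry over. Pictures are saved under pics/ and viewed, at most 14 in all, crops included, and the job is handed in when it is done.

Besides the shell and the picture viewer there is one more tool, called as a command line: name --pt "numbers of a row" for each row, then --argument value for the rest. arm_command: Moves the arm, as the interface text tells. Its arguments: {"type":"object","properties":{"targets":{"type":"array","items":{"type":"array","items":{"type":"number"}}}},"required":["targets"]}

```bash
mkdir -p pics; cat > h.py <<'E'
import numpy as np, cv2
from cell import env
def cam(n):
    c=env.read_camera(n); h=c["frame"].shape[0]
    f=h/2/np.tan(np.radians(c["vertical_fov"])/2)
    c["K"]=np.array([[f,0,c["cx"]],[0,f,c["cy"]],[0,0,1.]]); c["T"]=np.array(c["world_from_camera"]); return c
def ray(c,uv):
    uv=np.atleast_2d(np.array(uv,float)); K=c["K"]
    d=(uv-[K[0,2],K[1,2]])/K[0,0]; p=d.copy()
    for _ in range(30): p=d/(1+c["k1"]*(p**2).sum(1,keepdims=True))
    return np.c_[p,np.ones(len(p))]@c["T"][:3,:3].T
def onz(c,uv,z):
    d=ray(c,uv); o=c["T"][:3,3]; return o+d*((z-o[2])/d[:,2])[:,None]
def proj(c,P):
    q=(np.atleast_2d(P)-c["T"][:3,3])@c["T"][:3,:3]; p=q[:,:2]/q[:,2:]
    return p*(1+c["k1"]*(p**2).sum(1,keepdims=True))*c["K"][0,0]+[c["K"][0,2],c["K"][1,2]]
def save(c,name): cv2.imwrite("pics/"+name,c["frame"][:,:,::-1])
def st():
    s=env.state(); return {k:np.round(s[k],3).tolist() for k in("t","eef_pos","tcp_rot","ft_force","opening","grip_force","joints")}
E
python3 - <<'E'
from h import *
for n in("top","side"):
    c=cam(n); save(c,n+"0.png"); print(n,c["vertical_fov"],c["cx"],c["cy"],c["k1"],c["T"].round(3).tolist())
print(st())
E
```

```text
top 49.41076015121097 319.09758189369717 243.81528834763733 0.012015249330771503 [[-0.029, -0.982, 0.187, 393.587], [-1.0, 0.029, -0.003, -68.201], [-0.003, -0.187, -0.982, 1093.514], [0.0, 0.0, 0.0, 1.0]]
side 57.53576479900825 318.11212870693555 240.8232252076796 -0.009943428766371295 [[0.955, -0.187, 0.23, 416.257], [-0.296, -0.559, 0.775, -629.984], [-0.016, -0.808, -0.589, 529.534], [0.0, 0.0, 0.0, 1.0]]
{'t': 0.1, 'eef_pos': [245.436, 574.565, 214.126], 'tcp_rot': [-3.141, -0.0, 2.738], 'ft_force': [0.153, 0.113, -0.399], 'opening': 0.995, 'grip_force': 0.0, 'joints': [1.061, 0.491, 1.559, 0.0, 1.092, -0.106]}
```

View pics/top0.png

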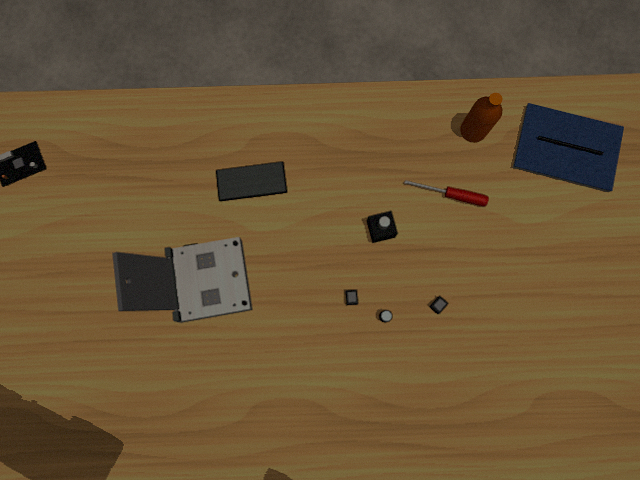

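View pics/side0.png

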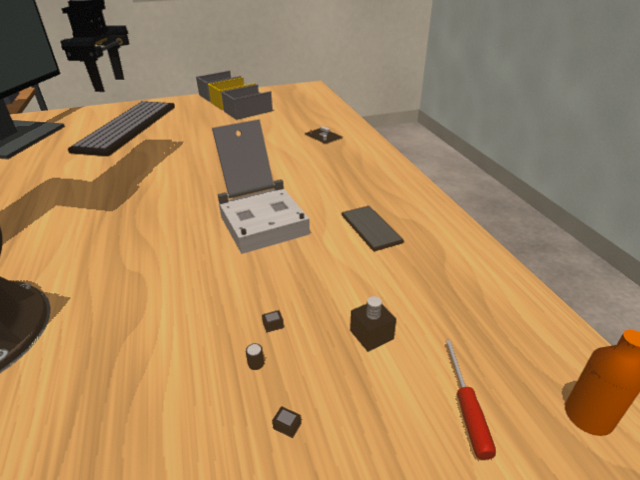

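The top view shows the pockets at about (206,261) and (211,297), the pin hole at (235,274), relays at (351,297) and (439,305), the capacitor at (386,316), and the rest with the pin at (382,226). In the side view the relays are at (273,320) and (287,421) and the pin head is at (374,308). Next I'll look at enlarged crops.

```bash
python3 - <<'E'
from h import *
t=cv2.imread("pics/top0.png"); s=cv2.imread("pics/side0.png")
z=lambda im,x,y,w,h: cv2.convertScaleAbs(cv2.resize(im[y:y+h,x:x+w],(400,300),interpolation=cv2.INTER_CUBIC),alpha=1.5)
o=np.vstack([np.hstack([z(t,160,225,120,90),z(t,340,210,120,90+15)]),np.hstack([z(s,210,180,104,78),z(s,235,290,200,150)])])
cv2.imwrite("pics/crop.png",o)
E
```

```text
(no output)
```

View pics/crop.png

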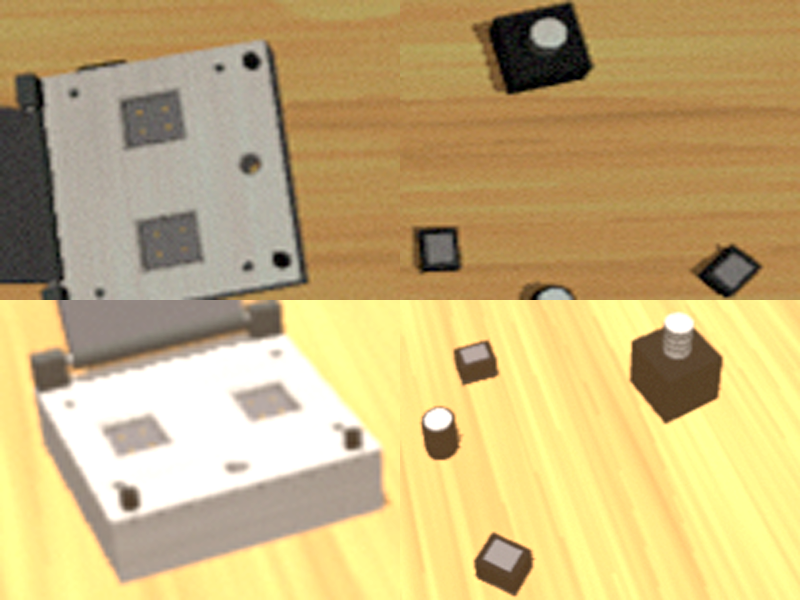

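The crops show the pocket, stop, hole and relay-label outlines clearly in both views. I'll measure them with local masks.

```bash
cat > meas.py <<'E'
from h import *
def blob(img,seed,r,inv=False,ring=0):
    """largest Otsu component near seed in an upscaled window: centroid, minAreaRect"""
    k=6; x0,y0=int(seed[0]-r),int(seed[1]-r)
    w=cv2.resize(img[y0:y0+2*r,x0:x0+2*r],None,fx=k,fy=k,interpolation=cv2.INTER_CUBIC)
    _,m=cv2.threshold(w,0,255,cv2.THRESH_OTSU|(cv2.THRESH_BINARY_INV if inv else 0))
    n,l,s,cen=cv2.connectedComponentsWithStats(m)
    ci=min(range(1,n),key=lambda i:np.hypot(*(cen[i]-r*k))-0.02*s[i,4]**.5*k if s[i,4]>60 else 1e9)
    cn,_=cv2.findContours((l==ci).astype(np.uint8),cv2.RETR_EXTERNAL,cv2.CHAIN_APPROX_NONE)
    q=max(cn,key=cv2.contourArea)
    back=lambda p:(np.array(p)+.5)/k-.5+[x0,y0]
    return back(cen[ci]),back(cv2.boxPoints(cv2.minAreaRect(q))),back(q[:,0,:]),s[ci,4]/k/k
E
python3 - <<'E'
from meas import *
C={n:cam(n) for n in("top","side")}
G={n:cv2.cvtColor(C[n]["frame"],cv2.COLOR_RGB2GRAY) for n in C}
# name: top seed, side seed, z, r, inv
F={"relL":((351,297),(273,317),20,5,0),"relR":((439,305),(286,418),20,7,0),
"pA":((206,261),(246,214),40,14,1),"pB":((211,297),(279,206),40,14,1),"hole":((235,274),(271,223),40,6,1),
"st1":((235.5,243),(301.5,215),49,5,1),"st2":((244.5,303),(243.5,230),49,5,1),
"cap":((386,315),(254,349),32,7,0),"pinhd":((384,222),(374,300),70+4,7,0)}
for k,(a,b,z,r,inv) in F.items():
    out=[]
    for n,sd in(("top",a),("side",b)):
        c,bx,q,A=blob(G[n],sd,r,inv); out.append(onz(C[n],c,z)[0,:2].round(1).tolist()); 
        B=onz(C[n],bx,z)[:,:2]; e=np.diff(np.r_[B,B[:1]],axis=0)[:2]; L=np.hypot(*e.T); i=L.argmax()
        out.append([c.round(1).tolist(),L.round(0).tolist(),round(float(np.degrees(np.arctan2(e[i,1],e[i,0]))%180),1)])
    print(k,out)
E
```

```text
relL [[486.6, -134.2], [[351.4, 296.4], [17.0, 20.0], 177.6], [484.7, -131.9], [[272.2, 316.0], [16.0, 21.0], 77.1]]
relR [[465.4, -313.6], [[439.4, 304.3], [21.0, 17.0], 135.5], [462.9, -311.8], [[285.7, 417.3], [18.0, 19.0], 75.5]]
pA [[567.2, 162.9], [[205.1, 260.3], [39.0, 33.0], 97.6], [489.9, 151.2], [[244.8, 214.6], [36.0, 36.0], 9.2]]
pB [[492.1, 151.6], [[210.3, 296.9], [38.0, 33.0], 97.7], [565.0, 162.5], [[278.8, 205.9], [38.0, 37.0], 6.6]]
hole [[538.1, 103.0], [[234.4, 273.6], [13.0, 12.0], 115.4], [535.1, 102.9], [[271.0, 223.0], [13.0, 12.0], 161.4]]
st1 [[600.0, 100.6], [[234.9, 242.9], [10.0, 12.0], 43.6], [597.2, 96.2], [[301.3, 215.6], [10.0, 22.0], 76.4]]
st2 [[478.2, 82.5], [[243.9, 302.5], [11.0, 10.0], 88.3], [475.4, 79.8], [[242.9, 230.9], [11.0, 29.0], 89.3]]
cap [[445.1, -201.8], [[386.1, 315.5], [20.0, 21.0], 42.8], [443.1, -199.7], [[253.5, 349.0], [20.0, 21.0], 116.0]]
pinhd [[630.5, -202.7], [[384.2, 221.2], [21.0, 21.0], 176.9], [629.4, -197.3], [[373.7, 298.8], [21.0, 30.0], 66.2]]
```

Both views agree to within about 2.5 mm: the fixture centre is near (528.5,157.2), with its x axis at 98.5° and pocket spacing and hole offset matching the given sizes. Next I'll get the relay headings and the first move.

```bash
cat >> h.py <<'E'
def go(x,y,z,yaw):
    from scipy.spatial.transform import Rotation as R
    s=env.state(); r=np.array(s["tcp_rot"]); M=R.from_euler("xyz",r).as_matrix()
    d=M.T@(np.array([x,y,z])-s["eef_pos"]); t=-(yaw-np.degrees(r[2])+180)%360-0
    t=((-(yaw-np.degrees(r[2])))+180)%360-180
    print("shift",d.round(1).tolist(),"turn",round(t,1),"from",np.round(s["eef_pos"],1).tolist(),"yaw",round(np.degrees(r[2]),1),"F",np.round(s["ft_force"],1).tolist(),"open",round(s["opening"],3),"grip",round(s["grip_force"],1),"t",round(s["t"],2))
E
python3 - <<'E'
from meas import *
for n,sd in(("top",((351,297),(439,305))),("side",((273,317),(286,418)))):
    c=cam(n); g=cv2.cvtColor(c["frame"],cv2.COLOR_RGB2GRAY)
    for i,s in enumerate(sd):
        q=blob(g,s,(5,7)[i],0)[2]; w=onz(c,q,20)[:,:2].astype(np.float32)
        (cx,cy),(a,b),an=cv2.minAreaRect(w); print(n,i,round(cx,1),round(cy,1),round(a,1),round(b,1),round(an if a>b else an+90,1))
go(485.7,-133,60,177.5)
E
```

```text
top 0 486.4 -134.1 16.9 20.2 178.3
top 1 465.6 -313.8 16.9 21.6 133.7
side 0 485.1 -132.1 19.3 15.9 78.1
side 1 463.2 -311.6 16.5 21.0 133.4
shift [-498.9, -556.3, 154.6] turn -20.6 from [245.5, 574.7, 214.4] yaw 156.9 F [-0.2, -0.0, 0.3] open 1.003 grip 0.0 t 0.3
```

arm_command --pt "-33 -37 0 -5 1" --pt "-66 -74 0 -10 1" --pt "-99 -111 0 -15 1" --pt "-132 -148 0 -20 1" --pt "-165 -185 0 -21 1"

```text
t: 0.8
eef_pos: [324.8, 338.0, 214.7]
tcp_rot: [3.141, 0.0, 3.108]
ft_force: [2.1, -0.3, 0.1]
opening: 1.0
grip_force: 0.0
```

```bash
python3 - <<'E'
from meas import *
for n,s in(("top",(351,297)),("side",(273,318))):
    c=cam(n); g=cv2.cvtColor(c["frame"],cv2.COLOR_RGB2GRAY)
    b=blob(g,s,8,0); w=onz(c,b[2],20)[:,:2].astype(np.float32); print(b[3])
    (cx,cy),(a,b2),an=cv2.minAreaRect(w); print(n,round(cx,1),round(cy,1),round(a,1),round(b2,1),round(an if a>b2 else an+90,1))
    # dark outline: local low value + low-saturation
    hsv=cv2.cvtColor(c["frame"],cv2.COLOR_RGB2HSV); x,y=s
    m=(hsv[y-14:y+15,x-14:x+15,1]<110).astype(np.uint8); 
    cn=cv2.findContours(m,cv2.RETR_EXTERNAL,cv2.CHAIN_APPROX_NONE)[0]; q=max(cn,key=cv2.contourArea)[:,0]+[x-14,y-14]
    print(cv2.boundingRect(q)); print(cv2.minAreaRect(onz(c,q,20)[:,:2].astype(np.float32)))
go(485.7,-133,60,177.5)
E
```

```text
77.5
top 486.3 -134.3 20.7 16.6 2.9
(346, 290, 12, 15)
((485.40386962890625, -134.21917724609375), (22.606096267700195, 28.714641571044922), 88.34454345703125)
85.33333333333333
side 484.0 -132.2 20.0 16.3 3.0
(264, 311, 17, 12)
((484.00152587890625, -132.8864288330078), (23.028722763061523, 19.429067611694336), 4.086153507232666)
shift [-179.0, -461.8, 155.2] turn 0.2 from [325.6, 335.8, 214.9] yaw 177.7 F [-0.3, 0.4, -0.1] open 1.001 grip 0.0 t 0.9
```

arm_command --pt "-18 -46 10 0 1" --pt "-36 -92 20 0 1" --pt "-54 -138 30 -1 1" --pt "-72 -184 40 -2 1" --pt "-90 -230 50 -3 1"

```text
t: 1.4
eef_pos: [405.9, 107.1, 164.9]
tcp_rot: [3.141, 0.001, -3.125]
ft_force: [1.4, 0.5, 0.8]
opening: 1.003
grip_force: 0.0
```

arm_command --pt "-18 -46 10 0 1" --pt "-36 -92 20 0 1" --pt "-54 -138 30 0 1" --pt "-72 -184 40 0 1" --pt "-90 -230 50 0 1"

```text
t: 1.9
eef_pos: [498.9, -120.2, 115.0]
tcp_rot: [3.142, 0.0, -3.127]
ft_force: [0.4, 1.5, -0.1]
opening: 0.995
grip_force: 0.0
```

```bash
python3 - <<'E'
from h import *
c=cam("side"); save(c,"s1.png"); go(485.3,-133.2,9,181)
c=cam("top"); t=cv2.resize(c["frame"][250:340,290:410],(800,600),interpolation=cv2.INTER_CUBIC)[:,:,::-1]
cv2.imwrite("pics/s1.png",np.hstack([cv2.resize(t,(400,300)),cv2.resize(cam("side")["frame"][240:390,180:380,::-1],(400,300))]))
E
```

```text
shift [16.7, -7.2, 104.8] turn -0.3 from [501.7, -125.6, 113.8] yaw -179.3 F [0.0, -3.5, -1.1] open 0.998 grip 0.0 t 1.95
```

View pics/s1.png

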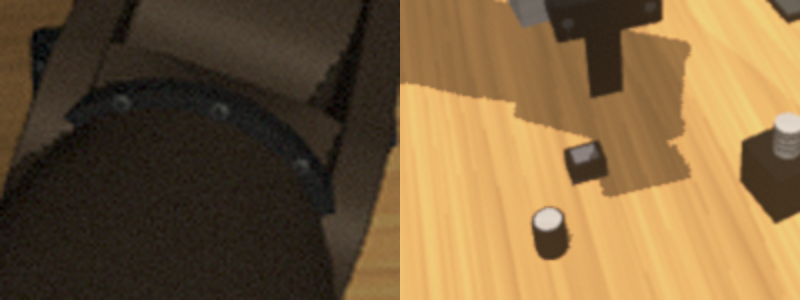

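The side crop shows the relay in front of the fingers, with the capacitor well clear of them; the arm hides the top view. Now I'll go down onto the relay.

arm_command --pt "17 -7 40 0 0.6" --pt "17 -7 70 0 0.6" --pt "17 -7 70 0 0.6"

```text
t: 2.35
eef_pos: [479.5, -123.9, 43.2]
tcp_rot: [3.139, -0.005, -3.126]
ft_force: [0.1, 0.4, -0.1]
opening: 0.803
grip_force: 0.0
```

```bash
python3 -c "
from h import *
go(485.3,-133.2,9,181)"
```

```text
shift [-5.9, -9.4, 34.1] turn -0.1 from [479.5, -123.9, 43.2] yaw -179.1 F [0.1, 0.4, -0.1] open 0.803 grip 0.0 t 2.35
```

arm_command --pt "-6 -9 15 0 0.5" --pt "-6 -9 15 0 0.5" --pt "-6 -9 15 0 0.5"

```text
t: 2.65
eef_pos: [487.6, -133.8, 31.6]
tcp_rot: [-3.141, 0.001, -3.126]
ft_force: [-0.3, -0.2, -0.5]
opening: 0.555
grip_force: 0.0
```

```bash
python3 -c "
from h import *
go(485.3,-133.2,9,181)"
```

```text
shift [2.3, 0.7, 22.6] turn -0.1 from [487.6, -133.8, 31.6] yaw -179.1 F [-0.3, -0.2, -0.5] open 0.555 grip 0.0 t 2.65
```

arm_command --pt "2 1 22 0 0.5" --pt "2 1 22 0 0.5" --pt "2 1 22 0 0.2" --pt "2 1 22 0 0.2" --pt "2 1 22 0 0.2"

```text
t: 3.15
eef_pos: [485.6, -133.6, 9.3]
tcp_rot: [-3.141, 0.001, -3.126]
ft_force: [0.4, -0.1, -0.8]
opening: 0.3
grip_force: 0.0
```

arm_command --pt "0 0 0 0 0.2" --pt "0 0 0 0 0.2"

```text
t: 3.35
eef_pos: [485.6, -133.6, 9.1]
tcp_rot: [-3.141, 0.001, -3.127]
ft_force: [-0.2, 1.3, 6.1]
opening: 0.25
grip_force: 29.8
```

```bash
python3 -c "
from h import *
go(485.3,-133.2,9,181)"
```

```text
shift [0.3, 0.4, 0.1] turn -0.1 from [485.6, -133.6, 9.1] yaw -179.1 F [-0.2, 1.3, 6.1] open 0.25 grip 29.8 t 3.35
```

arm_command --pt "0 0 -45 0 0.2" --pt "0 0 -90 0 0.2" --pt "0 30 -110 8 0.2" --pt "-5 70 -110 16 0.2" --pt "-15 120 -110 24 0.2"

```text
t: 3.85
eef_pos: [497.7, -18.2, 119.6]
tcp_rot: [3.141, 0.002, 2.743]
ft_force: [1.6, -0.6, -0.6]
opening: 0.249
grip_force: 29.8
```

```bash
python3 -c "
from h import *
go(566.1,162.8,110,98.5)"
```

```text
shift [7.3, 193.4, 9.6] turn 58.6 from [497.7, -18.2, 119.6] yaw 157.1 F [1.6, -0.6, -0.6] open 0.249 grip 29.8 t 3.85
```

arm_command --pt "0 40 0 8 0.2" --pt "0 80 0 16 0.2" --pt "2 120 0 25 0.2" --pt "4 160 0 33 0.2" --pt "6 190 0 42 0.2"

```text
t: 4.35
eef_pos: [564.9, 161.3, 118.6]
tcp_rot: [3.141, -0.0, 2.019]
ft_force: [-0.4, -0.4, -0.4]
opening: 0.247
grip_force: 29.8
```

arm_command --pt "0 0 0 8 0.2" --pt "0 0 0 16 0.2" --pt "0 0 0 16 0.2" --pt "0 0 0 16 0.2"

```text
t: 4.75
eef_pos: [564.5, 159.0, 118.5]
tcp_rot: [-3.142, -0.0, 1.749]
ft_force: [-0.2, -0.5, -0.9]
opening: 0.249
grip_force: 29.8
```

```bash
python3 -c "
from h import *
go(566.1,162.8,70,98.5)"
```

```text
shift [3.5, 2.3, 48.5] turn 1.7 from [564.5, 159.0, 118.5] yaw 100.2 F [-0.2, -0.5, -0.9] open 0.249 grip 29.8 t 4.75
```

arm_command --pt "3.5 2.5 30 1.5 0.2" --pt "3.5 2.5 60 1.5 0.2" --pt "3.5 2.5 60 1.5 0.2" --pt "3.5 2.5 60 1.5 0.2"

```text
t: 5.15
eef_pos: [566.5, 162.7, 58.8]
tcp_rot: [-3.141, -0.0, 1.721]
ft_force: [0.7, 0.4, 0.3]
opening: 0.252
grip_force: 29.8
```

```bash
python3 - <<'E'
from h import *
go(566.1,162.8,43,98.5)
s,t=cam("side"),cam("top")
cv2.imwrite("pics/p2.png",np.hstack([cv2.resize(t["frame"][225:315,160:280,::-1],(400,300),interpolation=cv2.INTER_CUBIC),cv2.resize(s["frame"][150:255,200:340,::-1],(400,300),interpolation=cv2.INTER_CUBIC)]))
E
```

```text
shift [0.1, -0.4, 15.8] turn 0.1 from [566.5, 162.7, 58.8] yaw 98.6 F [0.7, 0.4, 0.3] open 0.252 grip 29.8 t 5.15
```

View pics/p2.png

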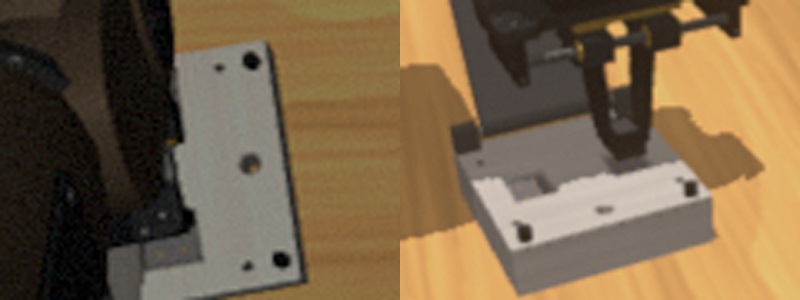

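The side crop shows the relay between the fingers directly above the right-hand pocket. I'll lower it and watch the force.

arm_command --pt "0 0 5 0 0.2" --pt "0 0 9 0 0.2" --pt "0 0 12 0 0.2" --pt "0 0 12 0 0.2"

```text
t: 5.65
eef_pos: [566.2, 162.9, 46.1]
tcp_rot: [-3.141, -0.0, 1.719]
ft_force: [-0.1, 0.2, 0.1]
opening: 0.247
grip_force: 29.8
```

arm_command --pt "0 0 2 0 0.2" --pt "0 0 4 0 0.2" --pt "0 0 4 0 0.2"

```text
t: 5.95
eef_pos: [566.5, 163.0, 42.4]
tcp_rot: [3.141, -0.0, 1.719]
ft_force: [-0.2, 0.3, 3.6]
opening: 0.252
grip_force: 29.8
```

The 3.6 N at the expected depth means the relay is seated on the sprung nest. Release and lift.

arm_command --pt "0 0 0 0 0.42" --pt "0 0 0 0 0.42" --pt "0 0 -15 0 0.42" --pt "0 0 -60 0 0.5" --pt "0 0 -100 0 0.5"

```text
t: 6.45
eef_pos: [566.1, 162.9, 143.4]
tcp_rot: [-3.14, -0.0, 1.719]
ft_force: [-0.0, 0.1, -0.3]
opening: 0.488
grip_force: 0.0
```

```bash
python3 -c "
from h import *
go(464.3,-312.7,100,133.5)"
```

```text
shift [-455.4, -170.8, 43.6] turn -35.0 from [566.1, 162.9, 143.4] yaw 98.5 F [-0.0, 0.1, -0.3] open 0.488 grip 0.0 t 6.45
```

arm_command --pt "-45 -17 0 -7 0.5" --pt "-90 -34 0 -14 0.5" --pt "-135 -51 0 -21 0.5" --pt "-180 -68 0 -28 0.5" --pt "-225 -84 0 -35 0.5"

```text
t: 6.95
eef_pos: [515.8, -73.7, 142.6]
tcp_rot: [3.141, 0.0, 2.335]
ft_force: [1.0, 0.3, 0.3]
opening: 0.501
grip_force: 0.0
```

```bash
python3 - <<'E'
from meas import *
c=cam("side"); print(c["frame"].shape)
cv2.imwrite("pics/p3.png",cv2.resize(c["frame"][150:255,200:340,::-1],(400,300),interpolation=cv2.INTER_CUBIC))
go(464.3,-312.7,60,133.5)
E
```

```text
(480, 640, 3)
shift [-131.2, -199.8, 82.8] turn 0.9 from [515.1, -79.1, 142.5] yaw 134.4 F [2.0, -5.5, 0.5] open 0.501 grip 0.0 t 7.0
```

View pics/p3.png

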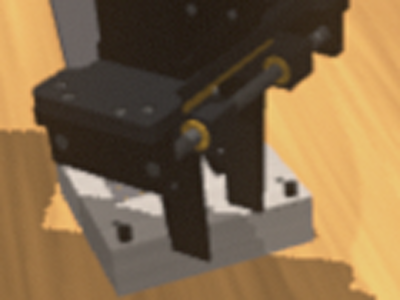

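The gripper still hides the pockets in this crop; I'll check the first relay later. Continuing to the second relay.

arm_command --pt "-26 -40 5 0 0.5" --pt "-52 -80 20 0 0.5" --pt "-78 -120 35 0 0.5" --pt "-104 -160 60 1 0.5" --pt "-130 -200 80 1 0.5"

```text
t: 7.5
eef_pos: [461.4, -300.5, 63.8]
tcp_rot: [3.141, 0.0, 2.312]
ft_force: [1.8, 0.6, 0.4]
opening: 0.502
grip_force: 0.0
```

arm_command --pt "0 0 0 0 0.5" --pt "0 0 0 0 0.5"

```text
t: 7.7
eef_pos: [461.5, -299.5, 64.0]
tcp_rot: [3.142, -0.001, 2.31]
ft_force: [-0.0, 0.3, -0.3]
opening: 0.498
grip_force: 0.0
```

```bash
python3 - <<'E'
from meas import *
go(464.3,-312.7,9,133.5)
c=cam("side"); s=c["frame"]; t=cam("top")["frame"]
z=lambda im,x,y,w,h: cv2.resize(im[y:y+h,x:x+w,::-1],(400,300),interpolation=cv2.INTER_CUBIC)
cv2.imwrite("pics/p4.png",np.hstack([z(s,200,150,140,105),z(t,160,225,120,90)]))
E
```

```text
shift [-11.7, -6.9, 55.0] turn -1.1 from [461.5, -299.5, 64.0] yaw 132.4 F [-0.0, 0.3, -0.3] open 0.498 grip 0.0 t 7.7
```

View pics/p4.png

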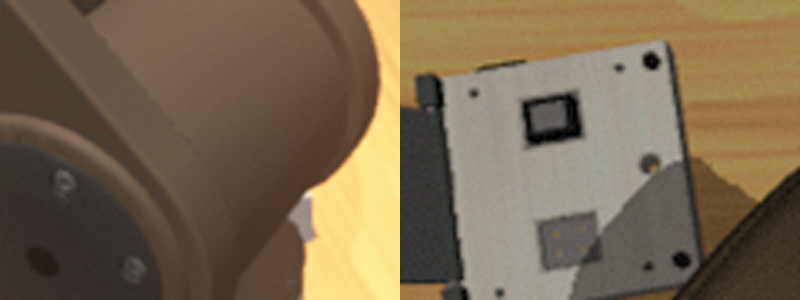

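The top crop shows the first relay centred in its pocket with an even border. Now I'll grasp the second one.

arm_command --pt "-12 -7 20 -1 0.5" --pt "-12 -7 30 -1 0.5" --pt "-12 -7 45 -1 0.5" --pt "-12 -7 55 -1 0.5" --pt "-12 -7 55 -1 0.5"

```text
t: 8.3
eef_pos: [464.9, -311.3, 8.7]
tcp_rot: [-3.141, -0.002, 2.331]
ft_force: [-1.1, 0.6, 0.3]
opening: 0.498
grip_force: 0.0
```

arm_command --pt "0 0 0 0 0.2" --pt "0 0 0 0 0.2" --pt "0 0 0 0 0.2" --pt "0 0 0 0 0.2"

```text
t: 8.7
eef_pos: [465.2, -312.6, 10.1]
tcp_rot: [3.141, 0.001, 2.33]
ft_force: [-0.1, 1.3, 3.3]
opening: 0.249
grip_force: 30.0
```

```bash
python3 -c "
from h import *
go(464.3,-312.7,9,133.5)
go(490.9,151.6,120,98.5)"
```

```text
shift [0.6, -0.7, 1.1] turn -0.0 from [465.2, -312.6, 10.1] yaw 133.5 F [-0.1, 1.3, 3.3] open 0.249 grip 30.0 t 8.7
shift [319.1, 338.1, -110.1] turn 35.0 from [465.2, -312.6, 10.1] yaw 133.5 F [-0.1, 1.3, 3.3] open 0.249 grip 30.0 t 8.7
```

arm_command --pt "0 0 -45 0 0.2" --pt "0 0 -90 0 0.2" --pt "25 27 -110 7 0.2" --pt "55 58 -110 14 0.2" --pt "88 93 -110 21 0.2"

```text
t: 9.2
eef_pos: [472.0, -184.0, 120.6]
tcp_rot: [3.14, 0.002, 1.956]
ft_force: [1.1, 0.3, 0.1]
opening: 0.246
grip_force: 30.0
```

```bash
python3 -c "
from h import *
go(490.9,151.6,110,98.5)"
```

```text
shift [303.9, 143.8, 10.3] turn 13.6 from [472.0, -184.0, 120.6] yaw 112.1 F [1.1, 0.3, 0.1] open 0.246 grip 30.0 t 9.2
```

arm_command --pt "43 20 0 3 0.2" --pt "86 41 0 7 0.2" --pt "129 61 0 10 0.2" --pt "172 81 0 13 0.2" --pt "215 102 0 13 0.2"

```text
t: 9.7
eef_pos: [483.7, 54.8, 119.9]
tcp_rot: [3.141, -0.0, 1.734]
ft_force: [0.6, -0.9, -0.8]
opening: 0.251
grip_force: 30.0
```

```bash
python3 -c "
from h import *
go(490.9,151.6,110,98.5)"
```

```text
shift [94.3, 22.8, 10.0] turn 0.9 from [483.7, 54.8, 119.9] yaw 99.4 F [0.6, -0.9, -0.8] open 0.251 grip 30.0 t 9.7
```

arm_command --pt "40 10 0 0 0.2" --pt "75 18 0 1 0.2" --pt "90 22 0 1 0.2" --pt "90 22 25 1 0.2" --pt "90 22 25 1 0.2"

```text
t: 10.2
eef_pos: [489.7, 145.2, 92.9]
tcp_rot: [-3.138, 0.0, 1.72]
ft_force: [-0.7, 0.5, -0.0]
opening: 0.253
grip_force: 30.0
```

```bash
python3 -c "
from h import *
go(490.9,151.6,59,98.5)"
```

```text
shift [6.2, 2.3, 33.9] turn 0.1 from [489.7, 145.2, 92.9] yaw 98.6 F [-0.7, 0.5, -0.0] open 0.253 grip 30.0 t 10.2
```

arm_command --pt "5.5 2 15 0 0.2" --pt "5.5 2 34 0 0.2" --pt "5.5 2 34 0 0.2" --pt "5.5 2 34 0 0.2"

```text
t: 10.6
eef_pos: [492.2, 150.5, 61.3]
tcp_rot: [-3.141, -0.0, 1.718]
ft_force: [-0.2, 0.1, 0.1]
opening: 0.253
grip_force: 30.0
```

```bash
python3 -c "
from h import *
go(490.9,151.6,47,98.5)"
```

```text
shift [1.3, -1.1, 14.3] turn -0.1 from [492.2, 150.5, 61.3] yaw 98.4 F [-0.2, 0.1, 0.1] open 0.253 grip 30.0 t 10.6
```

arm_command --pt "0.7 -1 6 0 0.2" --pt "0.7 -1 11 0 0.2" --pt "0.7 -1 14 0 0.2" --pt "0.7 -1 17 0 0.2" --pt "0.7 -1 17 0 0.2"

```text
t: 11.1
eef_pos: [490.9, 151.7, 43.5]
tcp_rot: [-3.141, -0.0, 1.719]
ft_force: [-0.9, -0.0, 3.5]
opening: 0.25
grip_force: 30.0
```

The second relay gives the same seating signature: 3.5 N with its underside at about 33.4 mm. I'll release it, rise, and measure the lid.

arm_command --pt "0 0 0 0 0.42" --pt "0 0 0 0 0.42" --pt "0 0 -15 0 0.42" --pt "0 0 -60 0 0.3" --pt "0 0 -105 0 0"

```text
t: 11.6
eef_pos: [490.3, 151.6, 149.4]
tcp_rot: [-3.139, -0.0, 1.719]
ft_force: [1.0, 0.5, 0.5]
opening: 0.304
grip_force: 0.0
```

arm_command --pt "-40 10 -30 0 0" --pt "-80 10 -60 0 0" --pt "-120 10 -85 0 0" --pt "-120 10 -85 0 0"

```text
t: 12.0
eef_pos: [520.2, 31.0, 236.8]
tcp_rot: [3.136, 0.002, 1.716]
ft_force: [-0.6, 0.2, 0.3]
opening: 0.011
grip_force: 0.0
```

```bash
python3 - <<'E'
from meas import *
T,S=cam("top"),cam("side")
z=lambda im,x,y,w,h: cv2.resize(im["frame"][y:y+h,x:x+w,::-1],(400,300),interpolation=cv2.INTER_CUBIC)
cv2.imwrite("pics/p5.png",np.hstack([z(T,100,220,160,120),z(S,190,110,140,105)]))
a=np.radians(98.5); u=np.array([np.cos(a),np.sin(a)]); O=np.array([528.5,157.2])
# predicted lid edge/hole pixels for candidate angles
for th in np.arange(1.5,2.11,.1):
    P=[]
    for r,n in((145,0),(124,5),(124,-5)):
        x=69-r*np.cos(th)+n*np.sin(th); P.append([*(O+u*x),54+r*np.sin(th)+n*np.cos(th)])
    print(round(th,2),proj(T,P).round(0).tolist(),proj(S,P).round(0).tolist())
go(0,0,0,98.5)
E
```

```text
1.5 [[154.0, 274.0], [154.0, 276.0], [160.0, 275.0]] [[245.0, 129.0], [245.0, 137.0], [247.0, 139.0]]
1.6 [[146.0, 275.0], [147.0, 277.0], [153.0, 276.0]] [[243.0, 126.0], [244.0, 135.0], [245.0, 137.0]]
1.7 [[138.0, 277.0], [141.0, 279.0], [146.0, 278.0]] [[241.0, 124.0], [242.0, 134.0], [243.0, 135.0]]
1.8 [[130.0, 279.0], [134.0, 280.0], [140.0, 279.0]] [[239.0, 123.0], [240.0, 133.0], [242.0, 134.0]]
1.9 [[123.0, 280.0], [129.0, 281.0], [133.0, 280.0]] [[237.0, 123.0], [239.0, 133.0], [240.0, 133.0]]
2.0 [[116.0, 282.0], [123.0, 283.0], [128.0, 282.0]] [[236.0, 123.0], [238.0, 134.0], [239.0, 133.0]]
2.1 [[111.0, 284.0], [119.0, 284.0], [122.0, 283.0]] [[234.0, 124.0], [236.0, 134.0], [237.0, 134.0]]
shift [42.0, -518.0, 233.4] turn -0.1 from [518.4, 33.9, 233.8] yaw 98.4 F [-0.5, 1.1, -0.2] open 0.005 grip 0.0 t 12.1
```

View pics/p5.png

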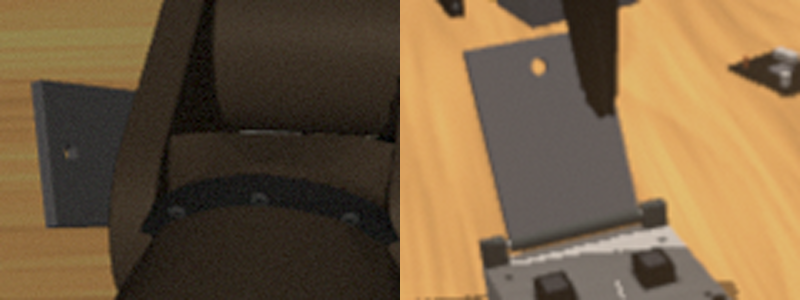

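The lid hole at top pixel (128,281) puts the lid at about 2.0 rad, and the side crop shows both relays in their pockets. I'll go over and behind the lid, then sweep it shut.

arm_command --pt "48 10 0 0 0" --pt "96 20 0 0 0" --pt "144 28 0 0 0" --pt "192 28 0 0 0" --pt "240 28 0 0 0"

```text
t: 12.6
eef_pos: [509.1, 279.0, 232.2]
tcp_rot: [-3.139, 0.0, 1.72]
ft_force: [0.4, 0.6, 0.4]
opening: 0.008
grip_force: 0.0
```

arm_command --pt "42 0 0 0 0" --pt "42 0 0 0 0" --pt "42 0 40 0 0" --pt "42 0 80 0 0" --pt "42 0 80 0 0"

```text
t: 13.1
eef_pos: [501.5, 316.9, 148.5]
tcp_rot: [-3.132, 0.003, 1.72]
ft_force: [-0.1, -0.7, -0.2]
opening: 0.008
grip_force: 0.0
```

```bash
cat >> h.py <<'E'
def fx(p):
    a=np.radians(98.5); d=np.array(p[:2])-[528.5,157.2]
    return np.round([d@[np.cos(a),np.sin(a)],d@[-np.sin(a),np.cos(a)],p[2]],1).tolist()
E
python3 -c "
from h import *
print(fx(env.state()['eef_pos'])); go(504.8,315.5,150,98.5)"
```

```text
[162.0, 3.1, 148.5]
shift [-1.9, 3.1, -1.5] turn 0.1 from [501.5, 316.9, 148.5] yaw 98.6 F [-0.1, -0.7, -0.2] open 0.008 grip 0.0 t 13.1
```

arm_command --pt "-20 3 0 0 0" --pt "-38 3 0 0 0" --pt "-54 3 -2 0 0" --pt "-68 3 -4 0 0" --pt "-80 3 -6 0 0"

```text
t: 13.6
eef_pos: [519.5, 237.5, 160.3]
tcp_rot: [3.141, -0.0, 1.718]
ft_force: [-0.2, 2.2, -1.4]
opening: 0.0
grip_force: 0.8
```

arm_command --pt "-12 0 0 0 0" --pt "-25 0 1 0 0" --pt "-38 0 3 0 0" --pt "-52 0 8 0 0" --pt "-66 0 16 0 0"

```text
t: 14.1
eef_pos: [529.3, 172.4, 143.3]
tcp_rot: [3.141, -0.0, 1.719]
ft_force: [0.4, 0.3, 0.2]
opening: 0.005
grip_force: 0.5
```

```bash
python3 -c "
from h import *
s=env.state();print(fx(s['eef_pos']),np.round(s['ft_force'],1))"
```

```text
[14.9, -3.0, 143.3] [0.4 0.3 0.2]
```

arm_command --pt "-11 0 8 0 0" --pt "-19 0 18 0 0" --pt "-26 0 30 0 0" --pt "-31 0 42 0 0" --pt "-35 0 54 0 0"

```text
t: 14.6
eef_pos: [534.2, 138.6, 88.4]
tcp_rot: [-3.141, -0.0, 1.719]
ft_force: [0.3, 0.1, 1.0]
opening: 0.007
grip_force: 0.3
```

```bash
python3 -c "
from h import *
s=env.state();print(fx(s['eef_pos']),np.round(s['ft_force'],1))
S=cam('side')
cv2.imwrite('pics/p6.png',cv2.resize(S['frame'][110:260,190:390,::-1],(400,300),interpolation=cv2.INTER_CUBIC))"
```

```text
[-19.3, -2.9, 88.4] [0.3 0.1 1. ]
```

View pics/p6.png

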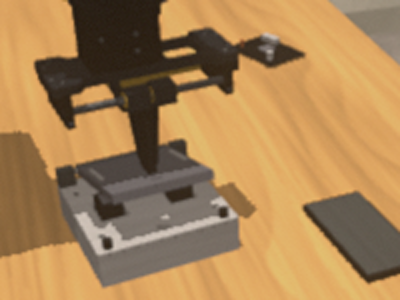

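The lid is following the closed fingers and is about 0.3 rad from shut, with both relays still seated. Pressing it on down.

arm_command --pt "-3 0 8 0 0" --pt "-5 0 15 0 0" --pt "-6 0 20 0 0" --pt "-6 0 23 0 0" --pt "-6 0 23 0 0"

```text
t: 15.15
eef_pos: [535.2, 133.0, 66.5]
tcp_rot: [-3.142, 0.0, 1.719]
ft_force: [0.8, -0.5, 1.5]
opening: 0.006
grip_force: 0.6
```

arm_command --pt "0 0 1 0 0" --pt "0 0 1 0 0"

```text
t: 15.35
eef_pos: [535.2, 133.0, 65.9]
tcp_rot: [3.141, 0.0, 1.719]
ft_force: [-0.6, -1.3, 3.0]
opening: 0.005
grip_force: 1.3
```

About 3 N with the lid near 0.07 rad, so it is down. Now I'll lift off toward the pin, turning 90° so I can centre it in two directions.

arm_command --pt "0 0 -40 0 0" --pt "-10 0 -80 8 0.2" --pt "-55 7 -80 16 0.5" --pt "-100 13 -80 24 0.5" --pt "-148 19 -80 32 0.5"

```text
t: 15.85
eef_pos: [576.1, -11.6, 146.2]
tcp_rot: [3.141, -0.001, 1.156]
ft_force: [1.2, 0.7, 0.7]
opening: 0.286
grip_force: 0.0
```

```bash
python3 - <<'E'
from meas import *
T,S=cam("top"),cam("side")
for n,c,sd in(("top",T,(384,222)),("side",S,(374,302))):
    g=c["frame"].min(2).astype(np.uint8); x0,y0=sd[0]-10,sd[1]-12
    w=cv2.resize(g[y0:y0+24,x0:x0+20],None,fx=6,fy=6,interpolation=cv2.INTER_CUBIC)
    for th in(110,150,190):
        m=(w>th).astype(np.uint8); cn=cv2.findContours(m,0,cv2.CHAIN_APPROX_NONE)[0]
        if not cn: continue
        q=max(cn,key=cv2.contourArea); 
        if len(q)<6: continue
        p=(q[:,0]+.5)/6-.5+[x0,y0]; W=onz(c,p,74)[:,:2].astype(np.float32)
        print(n,th,np.round(cv2.minAreaRect(W)[0],1),np.round(cv2.minAreaRect(W)[1],1),np.round(W.min(0),1),np.round(W.max(0),1))
go(629.5,-202,110,8.5)
E
```

```text
top 110 [ 630.8 -202.6] [19.7 19.9] [ 620.7 -212.6] [ 640.7 -192.6]
top 150 [ 624.  -205.4] [ 3.8 11.7] [ 622.4 -210.3] [ 627.8 -199.4]
side 110 [ 628.5 -201.5] [23.2 24.1] [ 616.7 -213.5] [ 640.1 -189.3]
side 150 [ 628.3 -201.6] [20.7 21.1] [ 617.9 -212.2] [ 638.7 -191.2]
side 190 [ 626.7 -204.3] [10.6 17.6] [ 619.3 -210.2] [ 636.6 -195.9]
shift [-149.5, 123.9, 35.8] turn 57.5 from [577.1, -15.0, 145.7] yaw 66.0 F [0.8, 0.6, -0.5] open 0.37 grip 0.0 t 15.95
```

The pin measures (629.5,-202.1), with the same offset between views as before.

arm_command --pt "-37 31 0 8 0.5" --pt "-74 62 0 16 0.5" --pt "-111 93 5 24 0.5" --pt "-149 124 10 32 0.5" --pt "-149 124 10 40 0.5"

```text
t: 16.45
eef_pos: [630.7, -201.1, 134.5]
tcp_rot: [3.141, -0.0, 0.454]
ft_force: [-1.6, 0.4, 0.1]
opening: 0.504
grip_force: 0.0
```

arm_command --pt "0 0 0 8 0.5" --pt "0 0 0 16 0.5" --pt "0 0 0 18 0.5" --pt "0 0 0 18 0.5"

```text
t: 16.85
eef_pos: [630.1, -195.9, 135.5]
tcp_rot: [-3.141, 0.0, 0.149]
ft_force: [0.8, 0.0, 0.2]
opening: 0.5
grip_force: 0.0
```

```bash
python3 -c "
from h import *
go(629.5,-202.1,52,8.5)"
```

```text
shift [-1.5, 6.1, 83.5] turn 0.0 from [630.1, -195.9, 135.5] yaw 8.5 F [0.8, 0.0, 0.2] open 0.5 grip 0.0 t 16.85
```

arm_command --pt "-1.5 6 30 0 0.5" --pt "-1.5 6 60 0 0.5" --pt "-1.5 6 80 0 0.5" --pt "-1.5 6 82 0 0.5" --pt "-1.5 6 82 0 0.5"

```text
t: 17.35
eef_pos: [629.6, -202.5, 53.7]
tcp_rot: [-3.141, 0.0, 0.15]
ft_force: [-0.1, 0.2, -0.0]
opening: 0.5
grip_force: 0.0
```

```bash
python3 -c "
from h import *
go(629.5,-202.1,52,8.5)"
```

```text
shift [-0.0, -0.4, 1.7] turn 0.1 from [629.6, -202.5, 53.7] yaw 8.6 F [-0.1, 0.2, -0.0] open 0.5 grip 0.0 t 17.35
```

arm_command --pt "0 0 1 0 0.15" --pt "0 0 1 0 0.15" --pt "0 0 1 0 0.15" --pt "0 0 1 0 0.15"

```text
t: 17.75
eef_pos: [629.7, -202.9, 53.2]
tcp_rot: [3.141, -0.001, 0.148]
ft_force: [-0.3, -0.3, 3.9]
opening: 0.223
grip_force: 30.1
```

arm_command --pt "0 0 0 0 0.4" --pt "0 0 0 0 0.4" --pt "0 0 0 -8 0.4" --pt "0 0 0 -16 0.4" --pt "0 0 0 -24 0.4"

```text
t: 18.25
eef_pos: [629.4, -202.8, 52.5]
tcp_rot: [-3.141, 0.0, 0.573]
ft_force: [0.4, 0.1, -0.0]
opening: 0.4
grip_force: 0.0
```

arm_command --pt "0 0 0 -8 0.4" --pt "0 0 0 -16 0.4" --pt "0 0 0 -24 0.4" --pt "0 0 0 -32 0.4" --pt "0 0 0 -40 0.4"

```text
t: 18.75
eef_pos: [629.4, -202.8, 52.5]
tcp_rot: [-3.141, -0.0, 1.271]
ft_force: [-0.1, -0.5, 0.9]
opening: 0.397
grip_force: 0.0
```

arm_command --pt "0 0 0 -8 0.4" --pt "0 0 0 -16 0.4" --pt "0 0 0 -24 0.4" --pt "0 0 0 -26 0.4" --pt "0 0 0 -26 0.4"

```text
t: 19.25
eef_pos: [629.4, -202.8, 52.5]
tcp_rot: [-3.142, -0.0, 1.719]
ft_force: [-0.4, -0.2, 1.3]
opening: 0.402
grip_force: 0.0
```

```bash
python3 -c "
from h import *
go(629.6,-202.5,52,98.5)"
```

```text
shift [0.3, 0.2, 0.5] turn 0.0 from [629.4, -202.8, 52.5] yaw 98.5 F [-0.4, -0.2, 1.3] open 0.402 grip 0.0 t 19.25
```

arm_command --pt "0 0 0 0 0.15" --pt "0 0 0 0 0.15" --pt "0 0 0 0 0.15" --pt "0 0 0 0 0.15"

```text
t: 19.65
eef_pos: [629.5, -202.8, 52.6]
tcp_rot: [3.142, -0.0, 1.719]
ft_force: [0.2, -0.2, -0.8]
opening: 0.222
grip_force: 30.0
```

arm_command --pt "0 0 -25 0 0.15" --pt "0 0 -55 0 0.15" --pt "0 0 -90 0 0.15" --pt "0 0 -100 0 0.15" --pt "0 0 -100 0 0.15"

```text
t: 20.15
eef_pos: [629.9, -203.0, 153.9]
tcp_rot: [3.139, 0.001, 1.719]
ft_force: [0.2, -0.5, -0.5]
opening: 0.229
grip_force: 30.0
```

```bash
python3 - <<'E'
from meas import *
T,S=cam("top"),cam("side")
a=np.radians(98.5); u=np.array([np.cos(a),np.sin(a)]); h=np.array([528.5,157.2])-54.6*u
z=lambda im,x,y,w,h: cv2.resize(im["frame"][y:y+h,x:x+w,::-1],(400,300),interpolation=cv2.INTER_CUBIC)
cv2.imwrite("pics/p7.png",np.hstack([z(T,150,220,120,90),z(S,210,160,120,90)]))
print(h,"pred px",proj(T,[[*h,71.4]]).round(1),proj(S,[[*h,71.4]]).round(1)); go(*h,150,98.5)
E
```

```text
[536.57039385 103.19973386] pred px [[231.7 272.3]] [[270.4 209.6]]
shift [316.1, -46.2, 1.7] turn -0.0 from [628.9, -202.6, 151.3] yaw 98.5 F [0.4, -0.5, -1.1] open 0.224 grip 30.0 t 20.25
```

View pics/p7.png

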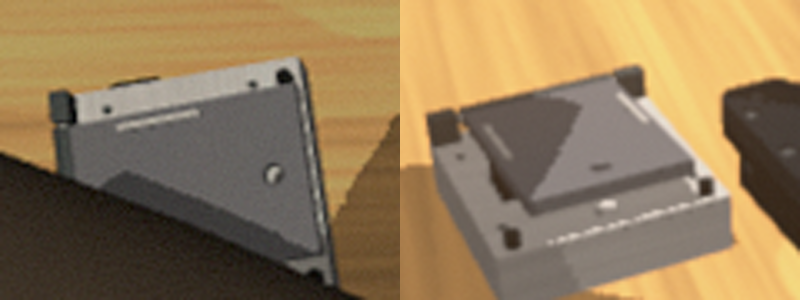

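The lid rests ajar. Its hole is at top (232.2,272.2) and side (270,210), within half a pixel of the predicted spot. Carrying the pin there.

arm_command --pt "45 -7 0 0 0.15" --pt "90 -13 0 0 0.15" --pt "138 -20 0 0 0.15" --pt "184 -27 0 0 0.15" --pt "230 -34 0 0 0.15"

```text
t: 20.75
eef_pos: [560.4, 21.2, 150.9]
tcp_rot: [-3.139, -0.001, 1.719]
ft_force: [1.3, 0.6, -0.9]
opening: 0.226
grip_force: 30.0
```

arm_command --pt "40 -6 0 0 0.15" --pt "70 -10 0 0 0.15" --pt "84 -12 0 0 0.15" --pt "84 -12 0 0 0.15" --pt "84 -12 0 0 0.15"

```text
t: 21.25
eef_pos: [537.7, 100.4, 151.9]
tcp_rot: [-3.141, 0.0, 1.719]
ft_force: [0.2, -0.0, -0.4]
opening: 0.224
grip_force: 30.0
```

```bash
python3 -c "
from h import *
go(536.6,103.2,125,98.5)"
```

```text
shift [3.0, -0.7, 26.9] turn 0.0 from [537.7, 100.4, 151.9] yaw 98.5 F [0.2, -0.0, -0.4] open 0.224 grip 30.0 t 21.25
```

arm_command --pt "3 -0.7 10 0 0.15" --pt "3 -0.7 26 0 0.15" --pt "3 -0.7 26 0 0.15" --pt "3 -0.7 26 0 0.15"

```text
t: 21.65
eef_pos: [536.6, 103.1, 126.2]
tcp_rot: [-3.141, -0.0, 1.718]
ft_force: [0.6, -0.1, -0.3]
opening: 0.224
grip_force: 30.0
```

```bash
python3 - <<'E'
from h import *
go(536.6,103.2,112,98.5)
T,S=cam("top"),cam("side"); p=env.state()["eef_pos"]
P=[[p[0],p[1],p[2]-48.5],[536.6,103.2,71.4]]; print(proj(S,P).round(1).tolist())
z=lambda im,x,y,w,h: cv2.resize(im["frame"][y:y+h,x:x+w,::-1],(400,300),interpolation=cv2.INTER_CUBIC)
cv2.imwrite("pics/p8.png",np.hstack([z(S,230,160,80,60),z(T,210,250,48,36)]))
E
```

```text
shift [0.1, 0.1, 14.2] turn -0.1 from [536.6, 103.1, 126.2] yaw 98.4 F [0.6, -0.1, -0.3] open 0.224 grip 30.0 t 21.65
[[270.2, 206.5], [270.4, 209.6]]
```

View pics/p8.png

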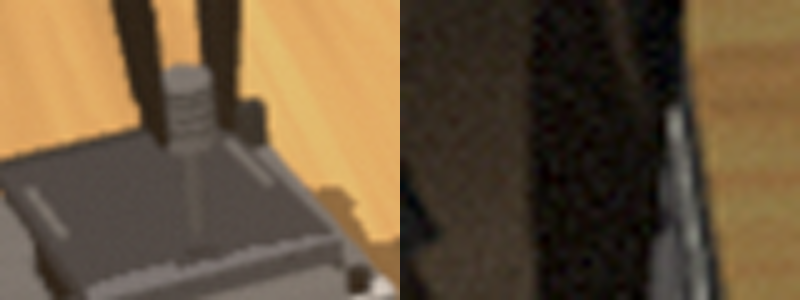

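The side crop shows the pin tip close above the hole, possibly slightly left of it. I'll measure the head and the hole numerically to check.

```bash
python3 - <<'E'
from meas import *
S=cam("side"); p=env.state()["eef_pos"]
for dz in(-48.5,-30,-15,-6.5,7,21.5): print(dz,proj(S,[[p[0],p[1],p[2]+dz]]).round(2).tolist())
g=cv2.cvtColor(S["frame"],cv2.COLOR_RGB2GRAY)
for r in range(176,212,2): print(r,g[r,256:284].tolist())
i=cv2.imread("pics/p7.png",0)[:,400:]; c,_,_,A=blob(i,(200,167),16,1); print("hole p7",(c+.5)/(10/3)-.5+[210,160],A/11.1)
E
```

```text
-48.5 [[270.2, 206.43]]
-30 [[269.43, 198.31]]
-15 [[268.8, 191.57]]
-6.5 [[268.43, 187.69]]
7 [[267.84, 181.43]]
21.5 [[267.2, 174.58]]
176 [56, 35, 37, 39, 36, 41, 70, 106, 121, 120, 120, 120, 120, 119, 116, 100, 67, 44, 39, 38, 46, 101, 165, 188, 189, 187, 187, 186]
178 [85, 40, 37, 38, 38, 40, 53, 81, 97, 101, 101, 97, 89, 83, 77, 72, 64, 45, 41, 41, 46, 100, 161, 187, 188, 187, 188, 189]
180 [135, 79, 40, 38, 37, 39, 48, 68, 82, 85, 83, 79, 78, 82, 81, 76, 72, 50, 43, 40, 39, 53, 78, 83, 68, 79, 120, 167]
182 [170, 141, 63, 37, 39, 38, 43, 67, 93, 93, 90, 94, 95, 96, 90, 79, 69, 52, 41, 41, 44, 52, 59, 57, 54, 55, 73, 138]
184 [171, 147, 87, 41, 37, 37, 40, 65, 86, 86, 87, 86, 90, 91, 87, 84, 76, 55, 43, 41, 42, 49, 57, 54, 56, 53, 62, 132]
186 [72, 65, 62, 56, 41, 40, 39, 56, 77, 81, 84, 83, 84, 84, 81, 82, 81, 78, 70, 68, 65, 61, 55, 54, 54, 52, 58, 118]
188 [74, 75, 77, 75, 73, 56, 44, 57, 84, 98, 98, 98, 97, 97, 93, 92, 85, 78, 82, 100, 105, 91, 71, 61, 55, 55, 61, 103]
190 [75, 76, 76, 76, 76, 75, 73, 78, 85, 88, 92, 93, 90, 85, 81, 79, 77, 77, 79, 82, 98, 109, 107, 92, 86,
[... 552 characters left out ...]
9, 74, 76, 78, 77, 79, 76, 76, 77, 76, 78, 77, 79, 77]
202 [77, 76, 76, 76, 77, 77, 76, 78, 76, 76, 75, 77, 86, 84, 81, 77, 77, 78, 78, 77, 76, 77, 78, 77, 77, 77, 77, 78]
204 [77, 76, 76, 76, 76, 77, 76, 75, 76, 76, 77, 79, 84, 85, 80, 77, 77, 76, 78, 78, 76, 77, 78, 79, 77, 78, 78, 78]
206 [77, 77, 75, 77, 77, 78, 76, 76, 77, 79, 76, 76, 80, 81, 79, 74, 77, 77, 76, 77, 77, 77, 77, 77, 75, 75, 78, 77]
208 [75, 77, 77, 77, 77, 76, 78, 76, 77, 76, 77, 78, 78, 75, 77, 76, 75, 76, 77, 77, 77, 78, 76, 77, 79, 79, 80, 80]
210 [78, 75, 76, 76, 77, 77, 77, 76, 76, 77, 75, 70, 66, 66, 66, 68, 71, 73, 76, 81, 93, 106, 108, 112, 118, 119, 119, 120]
hole p7 [269.7607292  209.76967456] 14.37937937937938
```

In the same image the shank is about 0.4 px (0.8 mm) left of the hole. I'll correct by 0.7 mm and push down in small steps.

arm_command --pt "-0.2 0.7 3 0 0.15" --pt "-0.2 0.7 6 0 0.15" --pt "-0.2 0.7 9 0 0.15" --pt "-0.2 0.7 13 0 0.15" --pt "-0.2 0.7 13 0 0.15"

```text
t: 22.3
eef_pos: [536.9, 103.7, 113.0]
tcp_rot: [-3.141, -0.0, 1.719]
ft_force: [-0.4, 0.3, -0.6]
opening: 0.222
grip_force: 30.0
```

arm_command --pt "0 0 4 0 0.15" --pt "0 0 8 0 0.15" --pt "0 0 11 0 0.15" --pt "0 0 11 0 0.15"

```text
t: 22.7
eef_pos: [537.0, 103.7, 102.1]
tcp_rot: [-3.141, -0.0, 1.719]
ft_force: [-0.1, -0.2, -1.2]
opening: 0.224
grip_force: 30.0
```

arm_command --pt "0 0 4 0 0.15" --pt "0 0 8 0 0.15" --pt "0 0 12 0 0.15" --pt "0 0 16 0 0.15" --pt "0 0 16 0 0.15"

```text
t: 23.2
eef_pos: [536.9, 103.7, 86.0]
tcp_rot: [-3.141, -0.0, 1.719]
ft_force: [0.2, 0.2, -0.9]
opening: 0.224
grip_force: 30.0
```

arm_command --pt "0 0 3 0 0.15" --pt "0 0 6 0 0.15" --pt "0 0 8 0 0.15" --pt "0 0 8 0 0.15"

```text
t: 23.6
eef_pos: [537.1, 103.7, 78.3]
tcp_rot: [-3.141, -0.0, 1.719]
ft_force: [0.5, -0.3, -0.8]
opening: 0.227
grip_force: 30.0
```

arm_command --pt "0 0 2 0 0.15" --pt "0 0 4 0 0.15" --pt "0 0 7 0 0.15" --pt "0 0 10 0 0.15" --pt "0 0 10 0 0.15"

```text
t: 24.1
eef_pos: [537.3, 103.7, 68.3]
tcp_rot: [3.141, -0.0, 1.719]
ft_force: [1.4, -0.1, 0.6]
opening: 0.223
grip_force: 30.0
```

arm_command --pt "0 0 1 0 0.15" --pt "0 0 2 0 0.15" --pt "0 0 3 0 0.15" --pt "0 0 3 0 0.15"

```text
t: 24.5
eef_pos: [537.3, 103.6, 65.7]
tcp_rot: [3.141, 0.0, 1.719]
ft_force: [0.3, -1.8, 3.7]
opening: 0.223
grip_force: 30.0
```

arm_command --pt "0 0 0.5 0 0.15" --pt "0 0 1 0 0.15" --pt "0 0 1 0 0.15"

```text
t: 24.8
eef_pos: [537.4, 103.6, 65.4]
tcp_rot: [3.141, 0.0, 1.719]
ft_force: [-1.7, -3.9, 13.3]
opening: 0.223
grip_force: 30.0
```

arm_command --pt "0 0 0.5 0 0.15" --pt "0 0 1 0 0.15" --pt "0 0 1 0 0.15"

```text
t: 25.1
eef_pos: [537.4, 103.6, 65.3]
tcp_rot: [3.14, 0.0, 1.719]
ft_force: [-5.3, -2.9, 25.2]
opening: 0.224
grip_force: 30.0
```

The hard stop came at 65.3 mm, so the pin tip is at about 16.8 mm against the expected 17. I'll ease off slightly and check that it holds.

arm_command --pt "0 0 -0.4 0 0.15" --pt "0 0 -0.4 0 0.15" --pt "0 0 -0.4 0 0.15"

```text
t: 25.4
eef_pos: [537.4, 103.6, 65.3]
tcp_rot: [3.14, 0.0, 1.719]
ft_force: [-3.0, -3.2, 20.6]
opening: 0.219
grip_force: 30.0
```

arm_command --pt "0 0 0 0 0.15" --pt "0 0 0 0 0.15" --pt "0 0 0 0 0.15"

```text
t: 25.7
eef_pos: [537.4, 103.6, 65.3]
tcp_rot: [3.14, 0.0, 1.719]
ft_force: [-3.0, -4.8, 20.0]
opening: 0.226
grip_force: 30.0
```

```bash
python3 - <<'E'
from h import *
S=cam("side"); cv2.imwrite("pics/p9.png",cv2.resize(S["frame"][150:255,200:340,::-1],(400,300),interpolation=cv2.INTER_CUBIC))
a=np.radians(98.5); u=np.array([np.cos(a),np.sin(a)]);v=np.array([-u[1],u[0]]); O=np.array([528.5,157.2])
for th in(0,.05,.1): print(th,[proj(S,[[*(O+u*(69-145*np.cos(th)+5*np.sin(th))+v*y),54+145*np.sin(th)+5*np.cos(th)]]).round(1).tolist()[0] for y in(52,0,-52)])
go(536.6,103.2,65,98.5)
E
```

```text
0 [[249.5, 226.9], [274.8, 220.1], [299.1, 213.6]]
0.05 [[249.0, 223.7], [274.4, 216.9], [298.8, 210.5]]
0.1 [[248.4, 220.3], [274.0, 213.6], [298.5, 207.2]]
shift [-0.3, -0.9, 0.3] turn -0.0 from [537.4, 103.6, 65.3] yaw 98.5 F [-4.2, -3.2, 20.6] open 0.224 grip 30.0 t 25.75
```

View pics/p9.png

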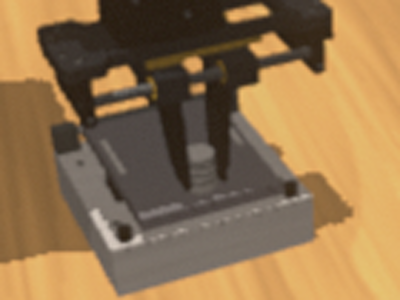

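The picture shows the lid level, with its front-left corner at about (248,226), matching the 0 rad prediction of (249.5,226.9). The pin head is on the lid and still held. Handing in.

```bash
python3 -c "
from h import *
print(env.job_done()); print(st())"
```

```text
the job is handed in; nothing more can be done
None
the job is handed in; nothing more can be done
```

I handed the job in with a relay in each pocket, the lid pressed shut, and the pin through the lid into the base, still gripped and pushed down at about 20 N; the judge's verdict was not shown.

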